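# Send the orange block cassette home in the filing rack

### The job

The orange block cassette has been left part-way out of its lane in the tissue filing rack. Slide it along its lane, away from the robot, until it rests squarely against the rubber bumper at the far end. It cocks and jams if pushed off-centre, so push along its centre line and do not force it; leave the white cassette where it is.

Things in the scene. Friction and masses are not known exactly. Their poses are not given: they have to be found in the camera images.
- rack: Green-floored rack fixed on the shelf, 304 mm wide (all sizes mm); origin on the shelf surface, mid-width. +x is the way home (yaw varies), z up. It spans x -150 to +165. Two lanes, centre lines y = +73 and -73, floor z = 12, 134 wide between aluminium rails 29 high whose lips (5) stop lifting out. Near ends open; at each far end a grey rubber bumper 70 wide, face at x = +135, top z = 42.
- orange_cassette: Orange cassette of tissue blocks, 0.35 kg, loose in either lane: 80 mm along lane (x, towards home), 130 across (y), 42 high; origin centre of underside. Flange 10 high, 2 play each side; walls above 112 wide. Near face flat at x = -40, its middle marked by a brass plate 30 wide. Home: origin at rack x = +95. A few N slide it if pushed within 15 of the middle; a push near a corner jams it.
- white_cassette: White cassette of the same size and shape (mm), same origin and axes, in the other lane; to be left where it is.

How it is judged:
By the outcome, as a careful person would: the job done as asked, in the order asked, and still so for the second after the job is handed in, with the robot touching nothing.
It also fails if it takes over 32 s, if anything falls off the work surface, if the arm or the gripper's body presses on something with over 40 N, if the wrist force passes 120 N, or if a joint passes its speed limit or range.

### The arm

A 7-joint arm with a two-finger parallel gripper is mounted at the origin on the work surface. World frame = base frame: x ahead of the robot, y to its left, z up, the work surface at z = 0. Lengths are in mm, angles in rad, forces in N, time in s.
With the tool pointing down it reaches from about 350 to 900 mm from the base axis. Payload 19.9 kg.
Tool frame: the origin (TCP) lies at the very end of the fingers, on their centre line; the grasp point (between the pads) lies 19 mm behind it; z points along the fingers, y is the line along which they close (so a half turn about z gives the same grasp; the last joint's range is limited). The gripper opens to 94 mm and grips with 3 to 60 N. Pads are 16 mm wide; open, the fingers measure 119 mm over their backs; the gripper's body (75 mm by 177 mm) begins 78 mm behind the grasp point.
Start: joints at [-1.216, 0.417, -0.01, 1.614, 0.005, 1.111, -0.053], TCP at [240.955, 576.66, 173.925] pointing down, gripper open.
Joint ranges: [-2.81, 2.81], [-0.39, 2.02], [-1.27, 1.25], [0.06, 2.57], [-1.19, 4.33], [0.19, 2], [-2.82, 2.82]. Speed limits (rad/s): [1.89, 1.89, 2.39, 2.39, 3.01, 3.01, 3.01].

### API

Orientations are given as a unit quaternion [w, x, y, z].
In Python, from cell import robot, ik, cams gives the robot as it stands. Calls block until the motion is done:
- robot.move_to(position, orientation): joint-space move of the TCP to a pose.
- robot.line_to(position, orientation=None, rate=150): straight line of the TCP; orientation=None keeps the orientation; rate is the mean speed in mm/s.
- robot.move_j(angles): joint-space move.
- robot.release() and robot.close_gripper(force=None): open the fingers fully, or close them until they stop; force is the grip in N (None keeps the last).
- robot.hold(seconds).
- ik(position, orientation): joint angles nearest the present ones, or None.
- robot.state(): the state.
- cams.capture(name): name is "scene" or "top" or "wrist"; returns the picture (420x560x3 uint8, red, green, blue); there is no depth.
- cams.camera_info(name): a dict with "K" (3x3 intrinsics, pixels), "R" (3x3) and "t" (3): a world point X has camera coordinates R X + t; the wrist camera has in their place "mount" (4x4, takes a point from camera to tool coordinates, whose origin is the TCP and whose axes are the flange's). Camera axes: x right, y down, z forward; pixel columns grow to the right and rows downward; lengths in mm; the calibration is good to about 2 mm. A picture is of the moment at which its call begins: read the wrist's pose just before it. camera_info takes no time and is no camera call.
A pose or a line that the arm cannot do raises robot.Unreachable and nothing moves.
- robot.job_done(): hands the job in; it is judged then, once.
The state is a dict: "clock": time; "joints": joint angles; "dq": joint speeds; "tau": joint torques, N m; "eef_pos": TCP position; "tool_rot": TCP orientation; "contact_force": force on the tool from outside, world axes, zero at the start; "wrist_torque": the same for the moment, N m; "grip_width": opening from 0.0 (shut) to 1.0 (fully open); "gripper_force": force on a finger pad.
Only numpy, scipy, OpenCV 4.12 (cv2) and the standard library are available. Lean on these libraries where they do the work, as an engineer would, in place of code of your own. Each camera call takes 0.05 s, during which the arm holds its last target. There are 200 camera calls.

## Working session

There is one attempt and no reset: what is moved stays moved. The work goes in short steps, each a Python script; the robot and the scene stay as the last script left them, time stands still between calls to the robot, and variables do not carry over. Pictures are saved under pics/ and viewed, at most 10 in all, crops included, and the job is handed in when it is done.

```bash
mkdir -p pics
python3 - <<'E'
from cell import robot, ik, cams
import cv2,numpy as np
a=cams.capture("top");b=cams.capture("scene")
cv2.imwrite("pics/top.png",a[...,::-1]);cv2.imwrite("pics/scene.png",b[...,::-1])
for n in("top","scene"):
    c=cams.camera_info(n);print(n,{k:np.round(v,3).tolist() for k,v in c.items()})
print(robot.state())
E
```

```text
top {'K': [[384.769, 0.0, 279.076], [0.0, 384.769, 211.907], [0.0, 0.0, 1.0]], 'R': [[0.01, -1.0, -0.022], [-0.983, -0.005, -0.185], [0.185, 0.023, -0.982]], 't': [28.704, 555.405, 608.304]}
scene {'K': [[382.2, 0.0, 283.69], [0.0, 382.2, 207.553], [0.0, 0.0, 1.0]], 'R': [[0.821, 0.57, 0.013], [0.483, -0.683, -0.547], [-0.303, 0.456, -0.837]], 't': [-464.393, -230.845, 860.411]}
{'clock': 0.1, 'joints': array([-1.21650557,  0.41790669, -0.0103163 ,  1.61407618,  0.00472492,
        1.11065497, -0.05298866]), 'dq': array([ 0.0004728 , -0.00262977, -0.00081713, -0.0019814 , -0.00019459,
        0.00053286, -0.00224401]), 'tau': array([ 1.66533486e-03, -8.52574039e+01,  6.40838519e-01, -4.26700652e+01,
       -4.87805740e-02,  1.63495116e-02,  4.17191222e-05]), 'eef_pos': array([240.84184775, 576.36553043, 173.40841455]), 'tool_rot': array([-5.16753567e-05,  1.96585408e-01,  9.80486571e-01, -5.08413133e-04]), 'contact_force': array([-0.10551122,  0.08638304,  0.03470285]), 'wrist_torque': array([-0.01762062,  0.00471575, -0.03000765]), 'gripper_force': 0.0, 'grip_width': 1.0005818886200109}
```

View pics/top.png

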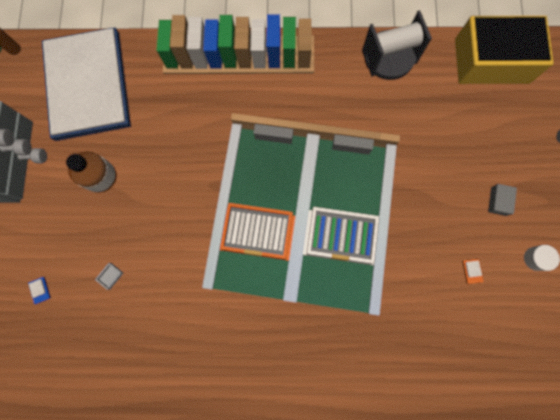

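View pics/scene.png

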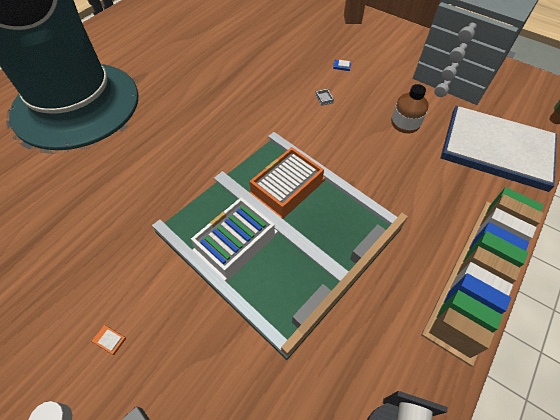

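Run:
```python
import cv2,numpy as np
a=cv2.imread("pics/top.png");b=cv2.imread("pics/scene.png")
cv2.imwrite("pics/topz.png",cv2.resize(a[105:325,190:410],(600,600),interpolation=cv2.INTER_CUBIC))
cv2.imwrite("pics/scz.png",cv2.resize(b[120:360,140:420],(700,600),interpolation=cv2.INTER_CUBIC))
```

```text
(no output)
```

View pics/topz.png

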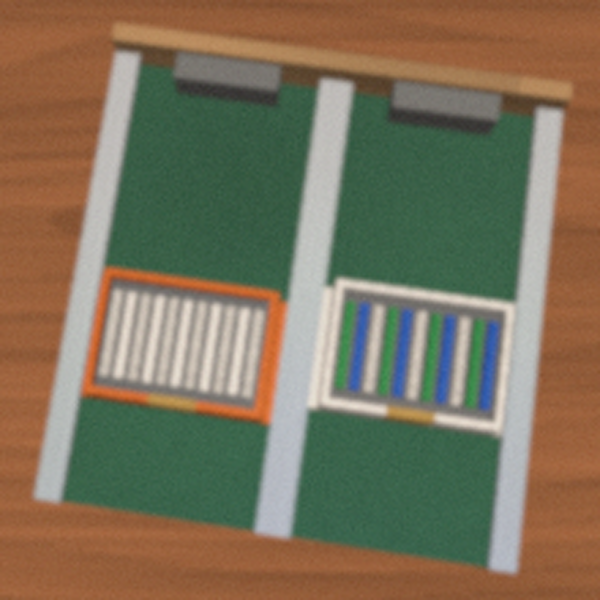

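View pics/scz.png

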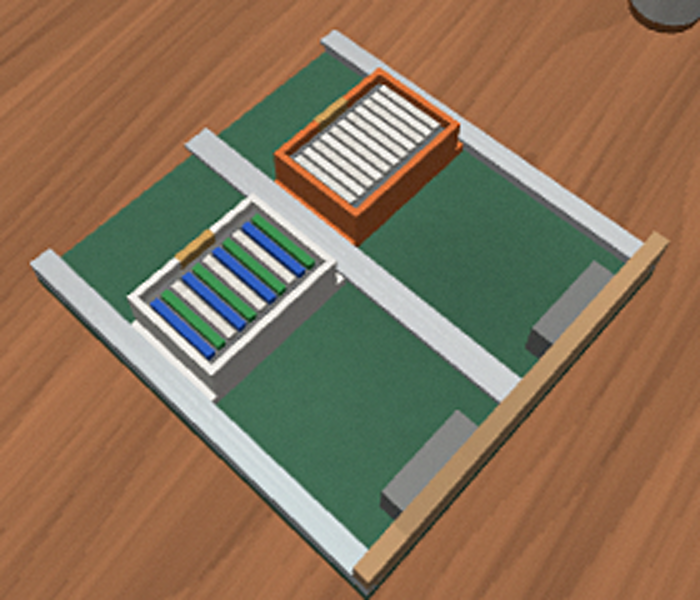

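```bash
cat > h.py <<'E'
import numpy as np,cv2
from cell import robot,ik,cams
T=cams.camera_info("top");S=cams.camera_info("scene")
def ray(c,u):
    R,t=np.array(c["R"]),np.array(c["t"]);d=R.T@np.linalg.inv(c["K"])@[*u,1];return -R.T@t,d
def plane(c,u,z):
    o,d=ray(c,u);return o+d*(z-o[2])/d[2]
def tri(u,v):
    P=[np.array(c["K"])@np.c_[c["R"],c["t"]] for c in(T,S)]
    x=cv2.triangulatePoints(P[0],P[1],np.array(u,float),np.array(v,float)).ravel();return x[:3]/x[3]
tz=lambda p:(np.array(p)+.5)/(600/220)-.5+[190,105]
sz=lambda p:(np.array(p)+.5)/2.5-.5+[140,120]
E
python3 - <<'E'
from h import *
np.set_printoptions(precision=1,suppress=True)
pts=dict(Lo=((36,498),(333,31)),Li=((62,503),(322,42)),Mp=((254,531),(203,128)),Mm=((290,538),(186,148)),Ri=((490,568),(47,250)),Ro=((518,573),(32,265)),
cFL=((105,270),(458,124)),cFR=((283,292),(356,213)),cNL=((87,393),(380,71)),cNR=((263,420),(277,154)),
br=((172,400),(333,105)),bumpR=((282,65),(540,330)) )
for k,(u,v) in pts.items(): print(k,tri(tz(u),sz(v)))
print("plane 29 top/scene")
for k in list(pts)[:6]: print(k,plane(T,tz(pts[k][0]),29),plane(S,sz(pts[k][1]),29))
print("plane 54")
for k in list(pts)[6:11]: print(k,plane(T,tz(pts[k][0]),54),plane(S,sz(pts[k][1]),54))
print('rail lines far, top cam')
for n,f in(("Lo",(116,51)),("Ro",(563,108)),("Mp",(320,77)),("Mm",(354,83))):
    d=plane(T,tz(f),41)-plane(T,tz(pts[n][0]),41);print(n,d,np.arctan2(d[1],d[0]))
E
```

```text
Lo [426.3 162.1  33. ]
Li [424.5 147.   31.6]
Mp [406.7  24.   34.1]
Mm [403.9   3.2  28.8]
Ri [ 386.5 -120.7   32.1]
Ro [ 384.9 -136.4   31.5]
cFL [568.1 120.2  57. ]
cFR [553.9   8.9  64.1]
cNL [491.6 129.7  55.7]
cNR [476.1  21.3  56.7]
br [486.8  76.1  64.8]
bumpR [700.4   7.4  62.6]
plane 29 top/scene
Lo [426.7 163.4  29. ] [423.7 164.7  29. ]
Li [423.8 146.8  29. ] [423.5 149.6  29. ]
Mp [407.8  25.6  29. ] [402.2  25.3  29. ]
Mm [403.8   3.1  29. ] [404.2   3.3  29. ]
Ri [ 387.  -120.5   29. ] [ 383.6 -120.7   29. ]
Ro [ 384.2 -137.6   29. ] [ 383.8 -135.3   29. ]
plane 54
cFL [568.8 120.7  54. ] [567.  122.3  54. ]
cFR [555.3   8.2  54. ] [550.7  15.1  54. ]
cNL [491.  129.3  54. ] [491.5 131.9  54. ]
cNR [475.3  20.3  54. ] [475.8  24.   54. ]
br [487.1  76.5  54. ] [481.9  84.   54. ]
rail lines far, top cam
Lo [294.9 -40.3   0. ] -0.13570441671761824
Ro [296.8 -40.9   0. ] -0.1369071351375795
Mp [295.1 -41.6   0. ] -0.14007699491812858
Mm [294.8 -42.    0. ] -0.14162976057067786
```

```bash
cat >> h.py <<'E'
from scipy.spatial.transform import Rotation as Ro
yaw=-0.138;u=np.array([np.cos(yaw),np.sin(yaw),0]);v=np.array([-u[1],u[0],0]);O=np.array([554,-7,0.])
W=lambda x,y,z:O+x*u+y*v+np.array([0,0,z])
RK=lambda p:np.array([(p-O)@u,(p-O)@v,p[2]])
def quat(s=1):
    y=s*u;z=np.array([0,0,-1.]);return np.roll(Ro.from_matrix(np.c_[np.cross(y,z),y,z]).as_quat(),1)
E
python3 - <<'E'
from h import *
np.set_printoptions(precision=3,suppress=True)
j0=robot.state()["joints"];best=None
for s in(1,-1):
    q=[ik(W(x,73,z),quat(s)) for x,z in((-125,130),(-125,22),(45,22))]
    print(s,q)
    if all(k is not None for k in q):
        d=abs(q[0]-j0).max()
        if best is None or d<best[0]:best=(d,s)
s=best[1];open("s.txt","w").write(str(s))
robot.close_gripper(40)
robot.move_to(W(-125,73,130),quat(s))
st=robot.state();im=cams.capture("wrist");cv2.imwrite("pics/w1.png",im[...,::-1])
print(s,st["clock"],st["eef_pos"],st["tool_rot"],st["contact_force"],st["grip_width"])
c=cams.camera_info("wrist");print(c["K"],c["mount"])
E
```

```text
1 [array([-0.733,  0.166,  0.527,  2.096, -0.106,  0.905, -0.284]), array([-0.658,  0.367,  0.47 ,  2.176, -0.27 ,  0.654, -0.137]), array([-0.579,  0.647,  0.589,  1.778, -0.459,  0.857,  0.086])]
-1 [array([-0.375,  0.153,  0.132,  2.085, -0.026,  0.905,  2.775]), array([-0.242,  0.335, -0.013,  2.163,  0.007,  0.644,  2.743]), array([-0.09 ,  0.571, -0.075,  1.761,  0.056,  0.812,  2.811])]
1 3.45 [440.37   83.495 130.005] [0.    0.753 0.658 0.   ] [-0.76  -0.445 -0.353] 0.006112038948049385
[[313.479   0.    281.242]
 [  0.    313.479 209.757]
 [  0.      0.      1.   ]] [[   0.001   -0.966   -0.26    75.48 ]
 [   1.       0.001    0.001   -0.401]
 [  -0.001   -0.26     0.966 -211.023]
 [   0.       0.       0.       1.   ]]
```

View pics/w1.png

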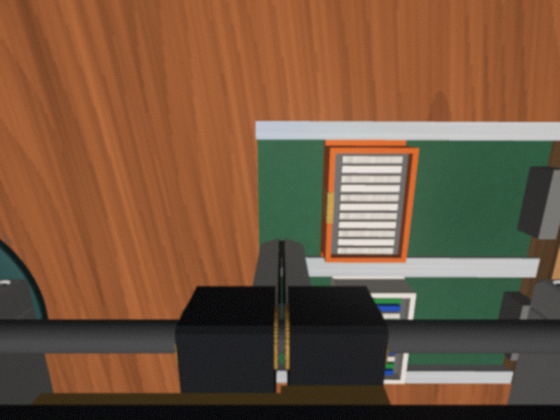

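The wrist view shows the orange cassette with its brass plate at about (330,208), rims at rows 147–262, and the rails at rows 131 and 267; next I turn these into rack coordinates.

```bash
cat >> h.py <<'E'
def wcam(st):
    c=cams.camera_info("wrist");M=np.array(c["mount"]);R=Ro.from_quat(np.roll(st["tool_rot"],-1)).as_matrix()
    Rc=R@M[:3,:3];p=R@M[:3,3]+st["eef_pos"];return dict(K=c["K"],R=Rc.T,t=-Rc.T@p)
E
python3 - <<'E'
from h import *
np.set_printoptions(precision=1,suppress=True)
C=wcam(robot.state());im=cv2.imread("pics/w1.png");hsv=cv2.cvtColor(im,cv2.COLOR_BGR2HSV)
sub=hsv[160:250,322:342];print(sub[48,:].tolist())
m=((sub[...,0]>=18)&(sub[...,0]<=32)&(sub[...,1]>100)&(sub[...,2]>100)).astype(np.uint8)
ys,xs=np.nonzero(m);ys+=160;xs+=322;print("brass",xs.min(),xs.max(),ys.min(),ys.max(),xs.mean(),ys.mean(),len(xs))
print(RK(plane(C,(xs.mean(),ys.mean()),46)),RK(plane(C,(xs.min(),ys.mean()),33)))
for n,p,z in(("rimNL",(330,148),54),("rimNR",(325,262),54),("rimFR",(410,262),54),("rimFL",(417,149),54),("railL outer near",(256,122),30),("railL outer far",(552,122),30),
 ("railL inner near",(258,140),30),("railL inner far",(552,140),30),("railM outer near",(310,259),30),("railM outer far",(535,259),30),("railM in",(320,276),30),("bump",(527,200),42)): print(n,RK(plane(C,p,z)))
E
```

```text
[[19, 121, 84], [17, 144, 87], [17, 136, 88], [17, 141, 96], [18, 148, 124], [19, 155, 166], [19, 152, 193], [20, 152, 201], [20, 149, 203], [19, 156, 199], [20, 140, 193], [18, 112, 166], [19, 55, 134], [15, 9, 114], [12, 11, 116], [0, 7, 113], [10, 19, 123], [18, 21, 156], [15, 18, 204], [14, 19, 229]]
brass 325 333 193 222 329.4672897196262 207.19158878504672 214
[-78.2  72.7  46. ] [-80.7  69.3  33. ]
rimNL [-81.4 129.9  54. ]
rimNR [-81.5  18.6  54. ]
rimFR [ 2.9 18.8 54. ]
rimFL [ -2.9 129.2  54. ]
railL outer near [-149.5  152.4   30. ]
railL outer far [133.5 153.3  30. ]
railL inner near [-147.8  135.6   30. ]
railL inner far [137.3 136.5  30. ]
railM outer near [-94.1  11.1  30. ]
railM outer far [147.5  11.7  30. ]
railM in [-82.6  -8.9  30. ]
bump [115.7  79.5  42. ]
```

Run:
```python
from h import *
np.set_printoptions(precision=1,suppress=True)
Y=73.5
robot.line_to(W(-125,Y,24),quat(1),rate=100)
f0=robot.state()["contact_force"]
for x in [-112,-104,-98,-94,-90,-86,-80,-70,-60]:
    robot.line_to(W(x,Y,24),rate=35)
    st=robot.state();f=st["contact_force"]-f0
    print(x,round(st["clock"],2),RK(st["eef_pos"]),f@u,f@v,f[2],st["wrist_torque"])
    if -(f@u)>12: print("stop");break
cv2.imwrite("pics/t2.png",cams.capture("top")[105:325,190:410,::-1])
```

```text
-112 5.23 [-112.    73.4   23.9] -0.11088594122720766 0.534309861866079 -1.0499613072352185 [-0.1  0.   0. ]
-104 5.61 [-103.9   73.4   23.9] -0.2215007960029952 1.1441964300904865 -0.9161846527126735 [-0.1  0.1 -0. ]
-98 5.93 [-97.9  73.4  23.9] 0.33102896404881077 0.05426746779453153 -1.387268320869067 [-0.1  0.1 -0.1]
-94 6.2 [-93.8  73.5  24. ] -0.09434373186302056 -0.9814966727731946 -0.762016775922056 [-0.   0.1 -0. ]
-90 6.47 [-89.8  73.5  24. ] -0.7172696517741441 0.49413761110410176 -1.144008555932787 [-0.1  0.1  0.1]
-86 6.73 [-85.8  73.5  24. ] -1.2397123595320145 0.17846669218508088 -0.8036085909217154 [-0.1  0.   0. ]
-80 7.06 [-79.8  73.4  24. ] -0.7670867619874614 0.2920432452074093 -1.0971222435911312 [-0.   0.1  0. ]
-70 7.49 [-69.9  73.4  23.9] -0.34387774627430767 0.641798572224139 -1.0357419980247944 [-0.1  0.1  0. ]
-60 7.92 [-59.9  73.4  23.9] -0.40878224611333724 -0.31965129943431186 -1.2907979963090361 [-0.   0.1 -0. ]
```

View pics/t2.png

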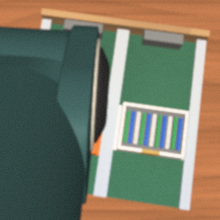

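The arm hides the orange cassette in the top view (a bit of orange shows at (97,145)); forces are low and there is no sign of a jam, so I continue.

Run:
```python
from h import *
np.set_printoptions(precision=2,suppress=True)
Y=73.5;f0=np.array([-.76,-.44,-1.3])
for x in [-40,-20,0,15,25]+list(np.arange(29,60,1.5)):
    robot.line_to(W(x,Y,24),rate=40 if x<26 else 12)
    st=robot.state();f=st["contact_force"]-f0
    print(x,round(st["clock"],2),RK(st["eef_pos"])[:2],np.array([f@u,f@v]),st["wrist_torque"])
    if -(f@u)>(5 if x>26 else 8) : print("stop");break
    if st["clock"]>20:break
cv2.imwrite("pics/s3.png",cv2.resize(cams.capture("scene")[120:360,140:420,::-1],(700,600),interpolation=cv2.INTER_CUBIC))
```

```text
-40 8.62 [-40.14  73.38] [0.5  0.71] [-0.07  0.1  -0.  ]
-20 9.28 [-20.12  73.4 ] [0.65 1.02] [-0.09  0.05 -0.01]
0 9.93 [-0.1 73.4] [1.1  0.55] [-0.05  0.09 -0.02]
15 10.45 [15.   73.37] [-0.07  0.1 ] [-0.05 -0.   -0.02]
25 10.85 [25.14 73.4 ] [1.4  0.38] [-0.06  0.08 -0.03]
29.0 11.33 [29.02 73.5 ] [0.22 0.7 ] [-0.16  0.06  0.04]
30.5 11.61 [30.54 73.46] [1.08 0.98] [-0.04  0.09  0.02]
32.0 11.88 [32.05 73.5 ] [0.4  0.19] [-0.06  0.06  0.02]
33.5 12.16 [33.57 73.48] [0.46 0.63] [-0.06  0.09  0.04]
35.0 12.43 [35.07 73.51] [ 1.1  -1.13] [-0.13  0.08 -0.03]
36.5 12.71 [36.57 73.47] [1.76 0.18] [-0.05  0.13  0.02]
38.0 12.98 [38.03 73.49] [1.   0.16] [-0.11  0.1  -0.02]
39.5 13.26 [39.57 73.49] [1.23 0.43] [-0.1   0.03  0.01]
41.0 13.53 [41.06 73.51] [1.31 0.74] [-0.03  0.07 -0.  ]
42.5 13.81 [42.57 73.49] [0.81 0.2 ] [-0.05  0.04  0.02]
44.0 14.08 [44.07 73.48] [0.66 0.41] [-0.03  0.14 -0.01]
45.5 14.36 [45.59 73.51] [ 0.44 -0.09] [-0.05  0.07  0.02]
47.0 14.63 [47.04 73.46] [0.83 0.19] [-0.08  0.13 -0.  ]
48.5 14.91 [48.57 73.52] [0.8  1.26] [-0.14  0.03  0.06]
50.0 15.18 [50.05 73.49] [0.66 1.11] [-0.06  0.06 -0.04]
51.5 15.46 [51.58 73.5 ] [1.52 0.54] [-0.04  0.09  0.04]
53.0 15.73 [53.06 73.48] [0.76 0.73] [0.01 0.07 0.04]
54.5 16.01 [54.55 73.48] [ 0.71 -0.09] [-0.05  0.09  0.02]
56.0 16.28 [56.06 73.47] [0.73 0.88] [-0.07  0.06  0.  ]
57.5 16.56 [57.57 73.48] [0.56 0.24] [-0.09  0.11 -0.02]
59.0 16.83 [59.05 73.49] [-0.13  0.49] [-0.09  0.11 -0.04]
```

View pics/s3.png

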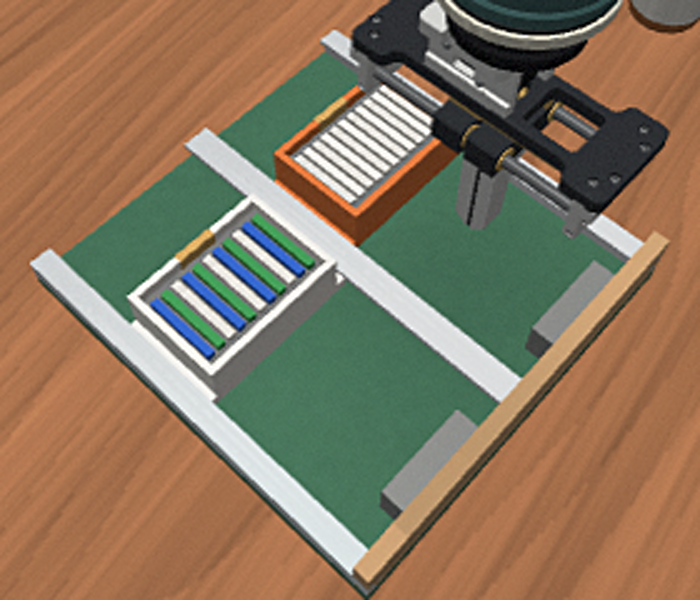

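The scene view shows the orange cassette still at its starting place (its near-right corner at (277,154)), while the fingertips (478,228) are now beyond it. The push never met it. I'll find out why by comparing the tip's pixel with the reported TCP.

Run:
```python
from h import *
np.set_printoptions(precision=1,suppress=True)
st=robot.state();p=st["eef_pos"];print(p,RK(p),st["joints"],st["tool_rot"],st["clock"],st["grip_width"])
for c in(T,S):
    for q in(p,p+[0,0,40],p+[0,0,80]):
        x=np.array(c["K"])@(np.array(c["R"])@q+c["t"]);x=x[:2]/x[2];print(x, (x-[140,120]+.5)*2.5)
for z in(24,40,54,60,70,80,100): print(z,RK(plane(S,sz((478,228)),z)))
im=cams.capture("wrist");cv2.imwrite("pics/w2.png",im[...,::-1])
```

```text
[622.5  57.7  24. ] [59.  73.5 24. ] [-0.5  0.6  0.4  1.7 -0.3  0.9 -0. ] [-0.   0.8  0.7 -0. ] 16.8833 0.005892441878861413
[266.2 178.4] [316.7 147.3]
[264.9 172.1] [313.5 131.5]
[263.5 165. ] [309.9 113.8]
[328.8 217.4] [473.4 244.8]
[331.5 205. ] [480.  213.6]
[334.5 191.1] [487.4 179.1]
24 [53.  86.7 24. ]
40 [58.1 77.4 40. ]
54 [62.6 69.3 54. ]
60 [64.5 65.8 60. ]
70 [67.6 60.  70. ]
80 [70.8 54.2 80. ]
100 [ 77.2  42.5 100. ]
```

View pics/w2.png

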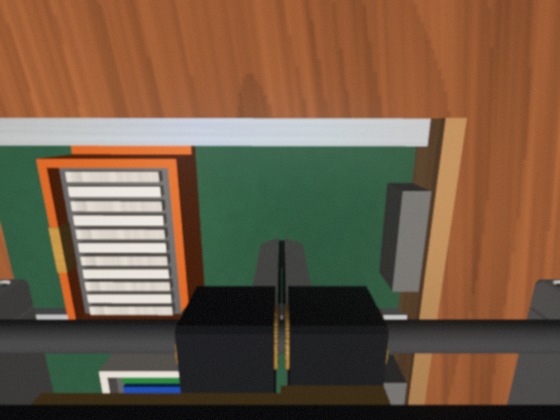

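Run:
```python
from h import *
np.set_printoptions(precision=1,suppress=True)
c=cams.camera_info("wrist");M=np.array(c["mount"]);Mi=np.linalg.inv(M);K=np.array(c["K"])
for z in(0,-10,-20,-30,-40,-50,-60):
  o=[]
  for dx in(8,0):
    for dy in (-12.5,0,12.5):
      X=(Mi@[dx,dy,z,1])[:3];p=K@X;o+=[p[:2]/p[2]]
  print(z,np.array(o).round(0).tolist())
im=cv2.imread("pics/w2.png")
cv2.imwrite("pics/w2z.png",cv2.resize(im[220:320,220:345],(750,600),interpolation=cv2.INTER_CUBIC))
```

```text
0 [[264.0, 224.0], [282.0, 224.0], [299.0, 224.0], [264.0, 235.0], [281.0, 235.0], [299.0, 235.0]]
-10 [[263.0, 229.0], [282.0, 229.0], [300.0, 229.0], [263.0, 240.0], [282.0, 240.0], [300.0, 240.0]]
-20 [[262.0, 234.0], [282.0, 234.0], [301.0, 234.0], [262.0, 245.0], [282.0, 245.0], [301.0, 245.0]]
-30 [[261.0, 239.0], [282.0, 239.0], [302.0, 239.0], [261.0, 251.0], [282.0, 251.0], [302.0, 251.0]]
-40 [[260.0, 245.0], [282.0, 245.0], [303.0, 245.0], [260.0, 258.0], [282.0, 258.0], [303.0, 258.0]]
-50 [[259.0, 252.0], [282.0, 252.0], [304.0, 252.0], [259.0, 265.0], [282.0, 265.0], [304.0, 265.0]]
-60 [[258.0, 259.0], [282.0, 259.0], [306.0, 259.0], [258.0, 273.0], [282.0, 273.0], [305.0, 273.0]]
```

View pics/w2z.png

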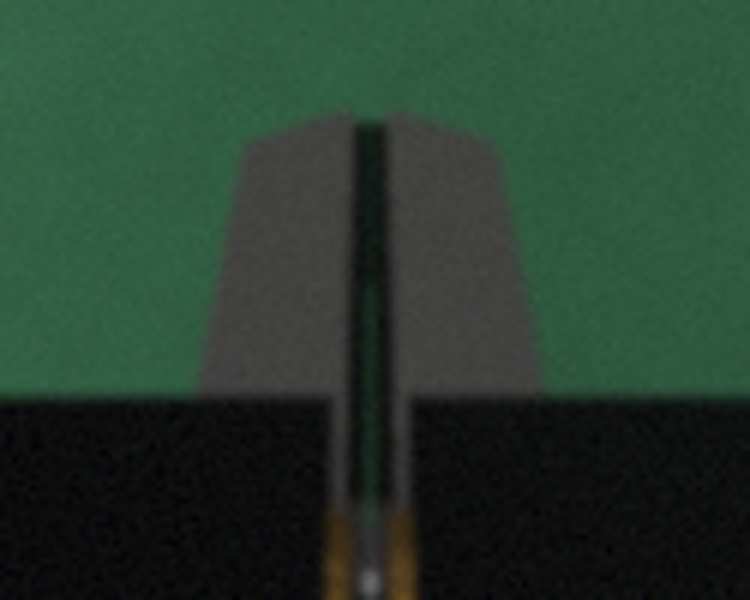

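The cause is clear: in the wrist view the fingertips end at row 238, which is about 30 mm short of the nominal TCP. The reported z of 24 was really about 54, so the fingers skimmed over the cassette's top. I'll lift, go back behind it and push 30 mm lower, checking by camera that it moves.

Run:
```python
from h import *
np.set_printoptions(precision=2,suppress=True)
Y=73.5;q=quat(1)
def orange():
    h=cv2.cvtColor(cams.capture("scene"),cv2.COLOR_RGB2HSV)[120:360,140:420]
    m=cv2.inRange(h,(5,190,110),(14,255,255));n,l,s,c=cv2.connectedComponentsWithStats(m);k=1+s[1:,4].argmax();return s[k]
print(orange())
robot.line_to(W(59,Y,75),rate=150)
robot.line_to(W(-128,Y,75),rate=220)
f00=robot.state()["contact_force"]
for z in(40,15,5,-1,-6):
    robot.line_to(W(-128,Y,z),rate=100)
    st=robot.state();print(z,st["clock"],RK(st["eef_pos"]),st["contact_force"]-f00)
    if abs((st["contact_force"]-f00)[2])>5: print("floor?");raise SystemExit
f0=st["contact_force"];print(orange())
for x in(-110,-100,-92,-86,-78,-60,-50):
    robot.line_to(W(x,Y,-6),rate=50 if x<-105 else 35)
    st=robot.state();f=st["contact_force"]-f0
    print(x,round(st["clock"],2),RK(st["eef_pos"]),np.array([f@u,f@v,f[2]]),st["wrist_torque"])
    if -(f@u)>10: print("stop");break
print(orange())
```

```text
[110  72  33  25  53]
40 18.975 [-127.69   73.15   39.97] [ 0.81 -0.05  0.39]
15 19.375 [-127.91   73.37   15.26] [ 0.21 -0.06  0.3 ]
5 19.625 [-128.04   73.44    5.15] [ 0.51 -0.84  0.56]
-1 19.875 [-128.1    73.45   -1.09] [-0.19 -0.35 -1.02]
-6 20.125 [-128.17   73.39   -6.23] [-0.23 -0.71  0.37]
[149  28  35  24  60]
-110 20.68 [-109.94   73.34   -6.11] [-0.38  1.02 -0.71] [-0.07  0.07  0.  ]
-100 21.12 [-99.92  73.44  -6.04] [ 0.19 -0.09 -0.3 ] [-0.07  0.06 -0.03]
-92 21.49 [-91.84  73.47  -6.04] [-0.41  0.44 -0.36] [-0.09  0.06 -0.01]
-86 21.82 [-85.69  73.48  -6.  ] [ 0.66  0.36 -0.36] [-0.02  0.02 -0.02]
-78 22.19 [-77.65  73.43  -6.02] [ 0.84  1.5  -0.47] [-0.04  0.07  0.  ]
-60 22.86 [-59.8   73.44  -5.99] [ 0.72  1.21 -0.5 ] [-0.04  0.15  0.02]
-50 23.29 [-49.68  73.43  -6.02] [ 0.3   0.67 -0.97] [-0.05  0.08 -0.02]
[128  86  34  26  54]
```

Run:
```python
from h import *
a=cv2.imread("pics/scene.png");b=np.ascontiguousarray(cams.capture("scene")[...,::-1]);cv2.imwrite("pics/s4.png",b)
w=np.ascontiguousarray(cams.capture("wrist")[...,::-1]);cv2.imwrite("pics/w4.png",w)
print(robot.state()["clock"])
s3=cv2.resize(cv2.imread("pics/s3.png"),(280,240),interpolation=cv2.INTER_AREA)
A=a[120:360,140:420];B=b[120:360,140:420]
print(A[84,145],A[88,142],B[84,145])
def ex(i):
    h=cv2.cvtColor(i,cv2.COLOR_BGR2HSV);m=cv2.inRange(h,(4,205,80),(13,255,255));ys,xs=np.nonzero(m)
    return len(xs), np.percentile(xs,[0,2,98,100]),np.percentile(ys,[0,2,98,100]) 
for i in(A,s3,B):print(ex(i))
d=cv2.absdiff(s3,B).max(2)[75:97,112:145];print("diff at near-right/front corner s3 vs now",d.mean(), "A vs s3",cv2.absdiff(s3,A).max(2)[75:97,112:145].mean())
# wrist: orange rim extents
i=w;h=cv2.cvtColor(i,cv2.COLOR_BGR2HSV);m=cv2.inRange(h,(4,205,80),(13,255,255))[90:280,250:];ys,xs=np.nonzero(m);print("wrist",len(xs),np.percentile(xs+250,[1,50,99]) if len(xs) else 0,np.percentile(ys+90,[1,99]) if len(xs) else 0)
cv2.imwrite("pics/c4.png",np.hstack([cv2.resize(B,(420,360)),cv2.resize(w[:,:],(380,360))[:, :]]))
```

```text
23.4417
[ 36  73 138] [27 50 94] [229 233 226]
(139, array([111.  , 115.56, 182.24, 184.  ]), array([32., 33., 96., 97.]))
(31, array([116. , 116.6, 175.6, 178. ]), array([37. , 37.6, 97. , 97. ]))
(97, array([128., 129., 202., 203.]), array([ 52.  ,  52.92, 111.08, 112.  ]))
diff at near-right/front corner s3 vs now 24.69283746556474 A vs s3 13.637741046831955
wrist 457 [436.56 465.   473.  ] [152.   268.76]
```

View pics/c4.png

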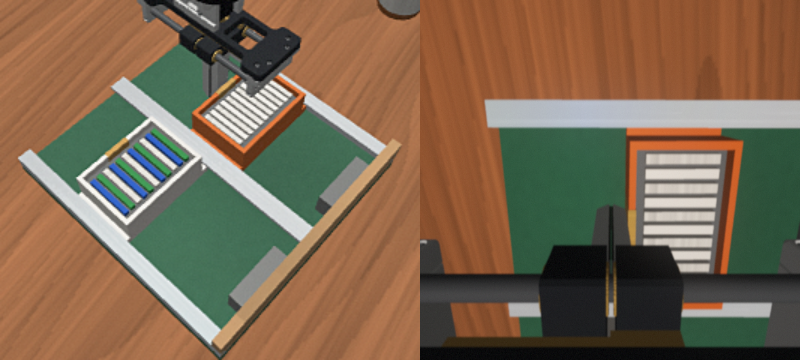

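The last view shows the cassette moving squarely, with the finger on the brass plate. I'll push on and stop at bumper contact.

Run:
```python
from h import *
np.set_printoptions(precision=2,suppress=True)
Y=73.5
C=wcam(robot.state());print("near face",RK(plane(C,(307,169),54)))
f0=np.array([-.6,-.5,-1.]);xe=None
def rd(x):
    st=robot.state();f=st["contact_force"]-f0
    print(round(x,1),round(st["clock"],2),RK(st["eef_pos"]),np.array([f@u,f@v]),st["wrist_torque"]);return -(f@u),st
for x in [-10,20,35]+list(np.arange(37,52,1.5)):
    robot.line_to(W(x,Y,-6),rate=45 if x<36 else 18)
    F,st=rd(x)
    if F>4.5 or st["clock"]>28: break
robot.line_to(W(x-22,Y,-6),rate=80)
st=robot.state();cv2.imwrite("pics/w5.png",cams.capture("wrist")[...,::-1]);cv2.imwrite("pics/s5.png",cams.capture("scene")[...,::-1])
np.savez("w5.npz",**wcam(st));print(st["clock"])
```

```text
near face [-37.86 128.65  54.  ]
-10 24.48 [-9.95 73.49 -5.99] [-0.51  0.42] [-0.06  0.14 -0.  ]
20 25.3 [20.1  73.43 -6.01] [0.4  0.65] [ 0.02  0.09 -0.06]
35 25.78 [35.29 73.37 -6.07] [1.83 0.5 ] [-0.11  0.1   0.02]
37.0 26.04 [37.06 73.49 -5.97] [0.09 0.02] [-0.08  0.03 -0.  ]
38.5 26.29 [38.53 73.53 -6.01] [-1.03  0.55] [0.04 0.28 0.03]
40.0 26.54 [40.13 73.52 -6.03] [-0.34  0.59] [ 0.05  0.14 -0.02]
41.5 26.79 [41.68 73.51 -5.99] [-0.3   0.04] [-0.01  0.14 -0.03]
43.0 27.04 [42.28 73.58 -6.11] [-6.66  0.76] [0.17 1.43 0.01]
27.4667
```

Contact came at TCP x = 42.3 with 6.7 N, as predicted. I'll check squareness numerically.

Run:
```python
from h import *
np.set_printoptions(precision=1,suppress=True)
C=dict(np.load("w5.npz"));w=cv2.imread("pics/w5.png")
m=cv2.inRange(cv2.cvtColor(w,cv2.COLOR_BGR2HSV),(4,190,110),(14,255,255))[:,250:]
for r in range(140,290,10):
    x=np.nonzero(m[r])[0]+250
    if len(x): print(r,x.min(),x.max(),RK(plane(C,(x.min(),r),54))[:2],RK(plane(C,(x.max(),r),54))[:2])
A=cv2.imread("pics/scene.png");B=cv2.imread("pics/s5.png")
print("white diff",cv2.absdiff(A,B)[200:280,192:270].mean())
```

```text
170 350 516 [ 54.3 128.3] [134.7 128.4]
180 349 514 [ 54.1 123.4] [134.7 123.5]
190 349 512 [ 54.4 118.5] [134.6 118.5]
200 348 510 [ 54.2 113.4] [134.6 113.5]
210 348 507 [ 54.5 108.3] [134.1 108.3]
220 347 505 [ 54.3 103.1] [134.1 103.1]
230 346 503 [54.1 97.7] [134.   97.8]
240 346 501 [54.4 92.3] [134.   92.4]
250 490 499 [129.3  86.9] [134.   86.9]
260 489 497 [129.8  81.3] [134.   81.3]
270 487 495 [129.7  75.5] [133.9  75.6]
280 485 493 [129.6  69.7] [133.9  69.7]
white diff 8.873717948717948
```

Run:
```python
from h import *
robot.line_to(W(21,73.5,20),rate=80)
print(robot.state()["clock"]);print(robot.job_done())
```

```text
28.0417
the job is handed in; nothing more can be done
None
```

The orange cassette is home and square against the bumper (measured from rack x about 54 to 134 against a nominal 55 to 135), the white cassette showed no movement in the last view, and the job was handed in at 28.0 s; the first push passed over the cassette because the fingertips sit about 30 mm short of the nominal TCP, so I repeated it lower.

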